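# Sort the sample containers into tray, rack and pan

### The arm

A 6-joint arm with a two-finger parallel gripper is mounted at the origin on the work surface. World frame = base frame: x ahead of the robot, y to its left, z up, the work surface at z = 0. Lengths are in m, angles in rad, forces in N, time in s.
With the tool pointing down it reaches from about 0.35 to 0.975 m from the base axis. Payload 17.4 kg.
Tool frame: the origin (TCP) lies between the finger pads; the fingertips stand 25 mm ahead of it and the grasp point (between the pads) lies 6 mm ahead of it; z points along the fingers, y is the direction in which the jaws open and shut (so a half turn about z gives the same grasp; the last joint's range is limited). The gripper opens to 85 mm and grips with 20 to 120 N. Pads are 22 mm wide; open, the fingers measure 114 mm over their backs; the gripper's body (76 mm by 85 mm) begins 54 mm behind the grasp point. The pads swing forward as they close: fully open they stand 13 mm farther back than shut.
Start: joints at [-1.152, 0.116, 1.442, -0, 1.584, -0.038], TCP at [0.298, -0.606, 0.256] pointing down, gripper open.
Joint ranges: [-2.83, 2.83], [-0.83, 2.19], [0.07, 2.5], [-1.14, 4.28], [0.01, 3], [-2.97, 2.97]. Speed limits (rad/s): [1.89, 1.89, 2.22, 3.14, 3.14, 3.14].

### API

Orientations are given as a unit quaternion [w, x, y, z].
In Python, from rig import monitor, viewer, ctrl gives the robot as it stands. The module is installed in compiled form; this text tells all that it offers.
- The arm moves only by the tool servo_tool, never from a script. Its argument "plan" is a list that holds one entry, the list of rows, each a list of 7 numbers: the opening, from 0 (shut) to 1 (fully open), then the shift along the tool's x, y, z normalised to -1 to 1, where 1 is 75 cm, then the turn, a rotation vector about the tool's x, y, z normalised to -1 to 1, where 1 is 180 degrees. In form: [[[gripper, tx, ty, tz, rx, ry, rz], ...]]. A call has 1 to 10 rows; each row is the pose to reach, as a shift and turn from the pose measured when the call began, along the tool's axes at that moment, turning the shorter way round; what a row does not reach only later rows make up. A row lasts 1/8 s, in which the tool goes at most 62.5 mm and 10.7 degrees, less where a joint would pass 70% of its speed; a pose out of reach is approached as far as the arm can. A call with a number of a shift or a turn outside -1 to 1 is refused whole. A call with a gripper value outside its range is refused whole. The fingers move at their own pace and stop on an object; the grip force is fixed at half the most. Time passes only in rows, so rows that repeat a pose let the fingers close. It gives the time, the measured TCP pose, the force and the opening at its end, in the units of the state.
- monitor.sense(): the state, without advancing time (a new reading comes with each control period).
- viewer.grab_frame(name): name is "side" or "top" or "wrist"; returns a dict with "image" (420x560x3 uint8, red, green, blue), "depth" (420x560 float32, m along the optical axis (not along the pixel's ray), 0 where there is no reading), "fx", "fy", "cx", "cy" (pixels), "world_from_camera" (4x4, takes a point from camera to world coordinates); the wrist camera has in their place "hand_eye" (4x4, takes a point from camera to tool coordinates, whose origin is the TCP and whose axes are the flange's). Camera axes: x right, y up, looking along -z (the intrinsics and any distortion apply to the point x, -y, -z); pixel columns grow to the right and rows downward; lengths in m; the calibration is good to about 2 mm. A picture is of the moment at which its call begins: read the wrist's pose just before it.
- ctrl.finish_job(): hands the job in, once; it reports no verdict.
Trained networks look in the newest picture that a camera, given by its name, has taken for a name from the list of things; names that differ only in an ending like _2 or _b are one class to them, and where a whole thing is asked for, a point or a joint stands for the part that bears it (a point fixed in the world has none). Each returns a list of dicts, best first, with "conf" (0 to 1); they miss things now and then, are a little off and sometimes report something else, mostly with a low value. They report only what shows in the picture. A call takes as long as a camera call.
- viewer.spot_in(label, camera): "location" ([column, row] in pixels, amid what is visible of it).
The state is a dict: "t": time; "joint_pos": joint angles; "dq": joint speeds; "tau": joint torques, N m; "position": TCP position; "eef_rot": TCP orientation; "wrist_force": force on the tool from outside, world axes, zero at the start; "wrist_torque": the same for the moment, N m; "finger_gap": finger opening in m.
Only numpy, scipy, OpenCV 4.12 (cv2) and the standard library are available. Lean on these libraries where they do the work, as an engineer would, in place of code of your own. Each camera call takes 0.05 s, during which the arm holds its last target.

### The job

Sort the mixed samples on the lab bench, all upright: both wide specimen jars side by side on the floor of the long rectangular tray, the flat culture dish in the round pan, and the two narrow containers in the two-bay rack, the tall slim tube in the bay next to the rack's raised dark grey end block and the short stout vial in the other bay. Leave the glass beaker and the brown bottle standing where they are.

Things in the scene. Friction and masses are not known exactly. Their poses are not given: they have to be found in the camera images.
- jar_a_mid (a point): Specimen jar: upright white plastic cylinder with a red screw cap, 52 mm in diameter, 62 mm tall, about 80 g, loose on the bench; this point is its centre, half-way up (31 mm above its underside), z up. The two jars (jar_a, jar_b) are alike.
- jar_b_mid (a point): Specimen jar: upright white plastic cylinder with a red screw cap, 52 mm in diameter, 62 mm tall, about 80 g, loose on the bench; this point is its centre, half-way up (31 mm above its underside), z up. The two jars (jar_a, jar_b) are alike.
- tube_mid (a point): Tall slim sample tube: upright white cylinder with a red cap, flat foot, 24 mm in diameter, 84 mm tall, about 30 g, loose; this point is its centre, half-way up (42 mm above its underside), z up.
- vial_mid (a point): Short stout vial: upright white cylinder with a red cap, 32 mm in diameter, 56 mm tall, about 40 g, loose; this point is its centre, half-way up (28 mm above its underside), z up.
- dish_mid (a point): Flat lidded culture dish (lid stays on, one solid piece): plain white disc 60 mm in diameter, 20 mm tall, about 40 g, loose; this point is its centre, half-way up (10 mm above its underside), z up.
- jar_tray: Long rectangular aluminium tray, fixed to the bench: 110 mm (its x) by 200 mm (its y), walls 24 mm high and 4 mm thick, floor about 4 mm thick. Origin: centre of its underside, on the bench; z up. Both jars stand in it, for instance at y = +45 mm and y = -45 mm.
- rack: White rack, fixed to the bench, turned any way: 60 mm (x) by 115 mm (y), walls 5 mm thick and 30 mm high, plus a dark grey block 60 x 20 x 48 mm high on its +y end (centre y = +67.5 mm). Two open bays 50 x 50 mm inside, floor 5 mm thick, centred at x = 0, y = +27.5 mm (by the grey block, for the tall tube) and y = -27.5 mm (for the vial). Origin: underside, midway between the bays; z up.
- pan: Shallow round steel pan, fixed to the bench: about 156 mm across the rim, flat floor about 140 mm across and 4 mm thick, rim 12 mm high. Origin: centre of its underside, on the bench; z up.
- beaker_mid (a point): Open glass beaker, 64 mm in diameter, 85 mm tall, loose; a bystander, not to be moved. This point is its centre, half-way up (42.5 mm above the bench).
- bottle_mid (a point): Brown glass bottle with a narrow neck and black cap, 60 mm in diameter, 90 mm tall, loose; a bystander, not to be moved. This point is its centre, half-way up (45 mm above the bench).

How it is judged:
At the end, for the whole second after the job is handed in: Both jars stand in the long tray, the dish lies in the round pan, the tube stands in the bay by the grey block and the vial in the other (within 16 mm of the bay centre each way); all upright within 7 degrees, on the floors within 6 mm, at rest and released (x of jar_a_mid in the frame of jar_tray between -0.028 and 0.028 m and y of jar_a_mid in the frame of jar_tray between -0.072 and 0.072 m and z of jar_a_mid in the frame of jar_tray between 0.029 and 0.041 m and x of jar_b_mid in the frame of jar_tray between -0.028 and 0.028 m and y of jar_b_mid in the frame of jar_tray between -0.072 and 0.072 m and z of jar_b_mid in the frame of jar_tray between 0.029 and 0.041 m and x of tube_mid in the frame of rack between -0.016 and 0.016 m and y of tube_mid in the frame of rack between 0.0115 and 0.0435 m and z of tube_mid in the frame of rack between 0.041 and 0.053 m and x of vial_mid in the frame of rack between -0.016 and 0.016 m and y of vial_mid in the frame of rack between -0.0435 and -0.0115 m and z of vial_mid in the frame of rack between 0.027 and 0.039 m and x of dish_mid in the frame of pan between -0.042 and 0.042 m and y of dish_mid in the frame of pan between -0.042 and 0.042 m and z of dish_mid in the frame of pan between 0.008 and 0.02 m and horizontal distance between dish_mid and pan below 0.044 m and angle between each of jar_a_mid, jar_b_mid, tube_mid, vial_mid, dish_mid's own z axis and vertical below 0.12 rad and linear speed of each of jar_a, jar_b, tube, vial, dish below 0.02 m/s and angular speed of each of jar_a, jar_b, tube, vial, dish below 0.2 rad/s); the robot touches nothing.
It fails at once if the glass beaker is knocked over or moved more than 25 mm (distance of beaker_mid from where it was at the start of the episode above 0.025 m or angle between beaker_mid's own z axis and vertical above 0.35 rad).
It fails at once if the brown bottle is knocked over or moved more than 25 mm (distance of bottle_mid from where it was at the start of the episode above 0.025 m or angle between bottle_mid's own z axis and vertical above 0.35 rad).
It also fails if it takes over 125 s, if anything falls off the work surface, if the arm or the gripper's body presses on something with over 40 N, if the wrist force passes 120 N, or if a joint passes its speed limit or range.

## Working session

There is one attempt and no reset: what is moved stays moved. The work goes in short steps, Python scripts to look and compute and a tool call to move; the robot and the scene stay as the last step left them, time stands still between calls to the robot, and variables do not carry over. Pictures are saved under pics/ and viewed, and the job is handed in when it is done.

Besides the shell and the picture viewer there is one more tool, called after "Call:" as name([rows], argument=value, ...), one row to a line, values as JSON. servo_tool: Moves the arm, as the interface text tells. Its arguments: {"type":"object","properties":{"plan":{"type":"array","items":{"type":"array","items":{"type":"array","items":{"type":"number"}}}}},"required":["plan"]}

```bash
mkdir -p pics; ls
python3 - <<'E'
from rig import monitor, viewer, ctrl
import cv2
s=monitor.sense(); print(s)
for n in ["side","top","wrist"]:
    f=viewer.grab_frame(n)
    cv2.imwrite(f"pics/{n}0.png",f["image"][:,:,::-1])
    print(n,f["fx"],f["fy"],f["cx"],f["cy"],f.get("world_from_camera"),f.get("hand_eye"))
    for l in ["jar_a_mid","tube_mid","vial_mid","dish_mid","jar_tray","rack","pan","beaker_mid","bottle_mid"]:
        print(l,[(d["location"],round(d["conf"],2)) for d in viewer.spot_in(l,n)])
E
```

```text
pics
{'t': 0.0, 'joint_pos': array([-1.15180154e+00,  1.16482455e-01,  1.44224280e+00,  2.19443356e-05,
        1.58398311e+00, -3.78039218e-02]), 'dq': array([-0.00216127, -0.00043898,  0.00152186, -0.00020067,  0.00034872,
        0.00092808]), 'tau': array([-8.94870591e-04, -7.31971765e+01, -6.32492924e+01, -2.90361513e-04,
        6.12100397e-03, -2.46432421e-05]), 'position': array([ 0.29766102, -0.60565724,  0.25557848]), 'eef_rot': array([-5.49829983e-04,  9.74029876e-01,  2.26418838e-01, -9.49091187e-05]), 'wrist_force': array([-0.08565128, -0.46827816,  0.50736371]), 'wrist_torque': array([-0.03695038, -0.05676077, -0.00217816]), 'finger_gap': 0.08540266294287747}
side 474.8066291930083 474.8066291930083 289.6669132079233 210.36658495963061 [[-0.89558179  0.26561438 -0.35690651  0.14164604]
 [-0.44445136 -0.49825524  0.74444927  0.7774063 ]
 [ 0.01990589  0.82534279  0.56428099  0.65449611]
 [ 0.          0.          0.          1.        ]] None
jar_a_mid [([180.0, 258.0], 0.97)]
tube_mid [([296.0, 267.0], 0.56)]
vial_mid [([395.0, 175.7], 0.75), ([236.2, 214.1], 0.28)]
dis
[... 541 characters left out ...]
ube_mid []
vial_mid [([404.4, 268.0], 0.63)]
dish_mid [([359.9, 166.5], 0.56)]
jar_tray [([436.8, 205.1], 0.6)]
rack [([285.5, 167.5], 0.61)]
pan []
beaker_mid [([293.8, 226.1], 0.64)]
bottle_mid [([343.6, 240.5], 0.78), ([360.4, 168.4], 0.6)]
wrist 378.2221818856802 378.2221818856802 278.2754204284687 210.68248551923637 None [[ 1.06624325e-03  9.56498849e-01  2.91734152e-01  7.36840325e-02]
 [ 9.99998605e-01 -1.39506492e-03  9.19111543e-04  3.54711890e-04]
 [ 1.28611721e-03  2.91732764e-01 -9.56499002e-01 -1.18172454e-01]
 [ 0.00000000e+00  0.00000000e+00  0.00000000e+00  1.00000000e+00]]
jar_a_mid []
tube_mid []
vial_mid []
dish_mid []
jar_tray []
rack []
pan []
beaker_mid []
bottle_mid []
```

View pics/side0.png

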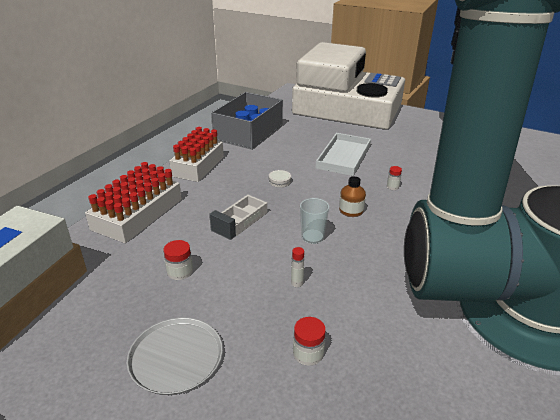

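View pics/top0.png

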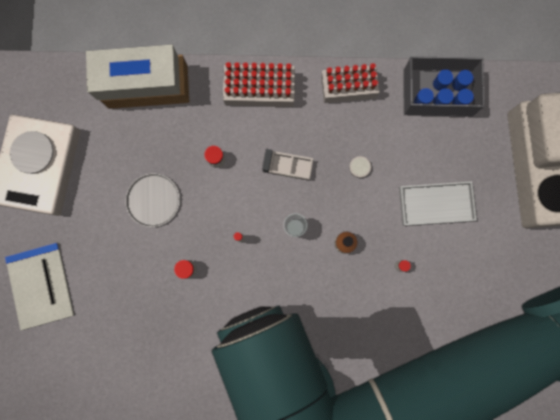

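View pics/wrist0.png

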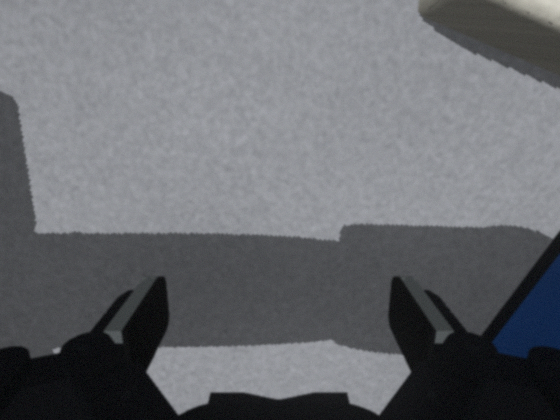

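The side view shows jars at (178,260) and (310,341), the tube at (298,267), the vial at (395,177), the dish at (280,178), the tray at (343,154), the rack at (238,216) with its grey block at (222,224), and the pan at (176,356). In the top view these sit at (214,155), (184,269), (238,237), (405,266), (360,167), (438,204), (290,165) with the block at (268,161), and (154,200). The detector wrongly offered the dish at (360,167) as a jar in the top view, at conf 0.65. Next I measure from depth in both views.

```bash
cat > h.py <<'E'
from rig import monitor, viewer, ctrl
import numpy as np, cv2
from scipy.spatial.transform import Rotation as R
def pts(f,T=None):
    d=f["depth"]; v,u=np.mgrid[0:d.shape[0],0:d.shape[1]]
    x=(u-f["cx"])/f["fx"]*d; y=-(v-f["cy"])/f["fy"]*d
    P=np.stack([x,y,-d,np.ones_like(d)],-1)
    W=P@(f["world_from_camera"] if T is None else T).T
    W[d==0]=np.nan
    return W[...,:3]
def ray_at_z(f,u,v,z):
    T=f["world_from_camera"]; r=T[:3,:3]@np.array([(u-f["cx"])/f["fx"],-(v-f["cy"])/f["fy"],-1]); o=T[:3,3]
    return o+r*(z-o[2])/r[2]
def circ(xy):
    A=np.c_[2*xy,np.ones(len(xy))]; s=np.linalg.lstsq(A,(xy**2).sum(1),rcond=None)[0]
    return s[:2],np.sqrt(s[2]+s[0]**2+s[1]**2)
E
python3 - <<'E'
from h import *
F={n:viewer.grab_frame(n) for n in ["side","top"]}
print(F["top"].keys())
np.set_printoptions(precision=4,suppress=True)
seeds={"top":dict(jar1=(214,155),jar2=(184,269),tube=(238,237),vial=(405,266),dish=(360,167),beaker=(295,226),bottle=(346,243)),
"side":dict(jar1=(178,260),jar2=(310,341),tube=(298,267),vial=(395,177),dish=(280,178),beaker=(314,220),bottle=(352,200))}
for n,f in F.items():
    W=pts(f); np.save(f"pics/{n}W.npy",W)
    Z=W[...,2]
    print(n,"bench z",np.nanmedian(Z[180:200,300:340]), np.nanmedian(Z[300:310,150:200]))
    m=(Z>0.012)&(Z<0.12)
    num,lab=cv2.connectedComponents(m.astype(np.uint8))
    for k,(u,v) in seeds[n].items():
        l=lab[v,u]; q=W[lab==l] if l else np.zeros((0,3))
        if len(q)==0: print(k,'none');continue
        print(n,k,len(q),"min",q.min(0),"max",q.max(0),"mid",(q.min(0)+q.max(0))/2,"p98",np.percentile(q[:,2],98))
    # red caps
    I=f["image"].astype(int)
E
```

```text
dict_keys(['image', 'depth', 'fx', 'fy', 'cx', 'cy', 'world_from_camera'])
side bench z 0.0008219140476893871 0.0007268718474877089
side jar1 863 min [0.6281 0.1916 0.0123] max [0.6834 0.2457 0.0657] mid [0.6558 0.2187 0.039 ] p98 0.06460703612706062
side jar2 1245 min [0.3113 0.2595 0.0121] max [0.3628 0.3123 0.0664] mid [0.3371 0.2859 0.0393] p98 0.06451011737610156
side tube 425 min [0.416  0.129  0.0122] max [0.4407 0.1534 0.0868] mid [0.4283 0.1412 0.0495] p98 0.08612185816784472
side vial 246 min [ 0.347  -0.3256  0.0122] max [ 0.3791 -0.2914  0.0587] mid [ 0.3631 -0.3085  0.0354] p98 0.05817490780068144
side dish 263 min [ 0.6095 -0.2233  0.0121] max [ 0.6707 -0.1624  0.0246] mid [ 0.6401 -0.1928  0.0183] p98 0.02362332812725283
side beaker 1037 min [ 0.4312 -0.0463  0.012 ] max [0.4938 0.0195 0.0881] mid [ 0.4625 -0.0134  0.0501] p98 0.08645200075832916
side bottle 750 min [ 0.3925 -0.1715  0.0123] max [ 0.4527 -0.1224  0.0923] mid [ 0.4226 -0.1469  0.0523] p98 0.09106074267745447
top bench z 0.0011463167154434073 0.0009647926905598236
top jar1 344 min [0.6304 0.1919 0.0124] max [0.6828 0.2427 0.0705] mid [0.6566 0.2173 0.0414] p98 0.06887795001780321
top jar2 351 min [0.3137 0.2586 0.0128] max [0.3632 0.3098 0.0723] mid [0.3385 0.2842 0.0426] p98 0.06795660257394887
top tube 88 min [0.4183 0.1271 0.0161] max [0.4415 0.1502 0.0908] mid [0.4299 0.1386 0.0534] p98 0.09040985895200492
top vial 146 min [ 0.3497 -0.3244  0.0142] max [ 0.3799 -0.2935  0.0631] mid [ 0.3648 -0.3089  0.0387] p98 0.061918726556712884
top dish 356 min [ 0.6109 -0.2224  0.0122] max [ 0.6714 -0.163   0.0303] mid [ 0.6411 -0.1927  0.0213] p98 0.027405491893318666
beaker none
top bottle 410 min [ 0.3942 -0.1808  0.0137] max [ 0.4539 -0.1235  0.096 ] mid [ 0.424  -0.1521  0.0549] p98 0.0938163177059263
```

Run:
```python
from h import *
np.set_printoptions(precision=4,suppress=True)
for n,regs in dict(top=dict(rack=(255,140,322,190),tray=(393,172,486,235),pan=(118,165,192,236)),side=dict(rack=(200,185,275,243),tray=(310,128,376,178),pan=(118,310,232,402))).items():
    W=np.load(f"pics/{n}W.npy")
    for k,(u0,v0,u1,v1) in regs.items():
        q=W[v0:v1,u0:u1].reshape(-1,3)
        lo,hi={"rack":(0.02,.06),"tray":(.015,.035),"pan":(.007,.02)}[k]
        s=q[(q[:,2]>lo)&(q[:,2]<hi)]
        if k=="pan":
            r=s
            c=s[:,:2].mean(0)
            for _ in range(5):
                d=np.linalg.norm(s[:,:2]-c,axis=1); o=s[(d>.068)&(d<.085)]
                c,R_=circ(o[:,:2])
            print(n,k,len(o),c,R_, "bbox mid",(s.min(0)+s.max(0))/2,s.max(0)-s.min(0))
            i=q[np.linalg.norm(q[:,:2]-c,axis=1)<.05]; print(" floor z",np.median(i[:,2]))
        else:
            rect=cv2.minAreaRect((s[:,:2]*1000).astype(np.float32)); print(n,k,len(s),rect,cv2.boxPoints(rect).round(1).tolist(),"zmax",s[:,2].max())
            if k=="rack":
                g=s[s[:,2]>.04]; print(" grey",len(g),g.mean(0),cv2.minAreaRect((g[:,:2]*1000).astype(np.float32)))
f=viewer.grab_frame("top")
im=f["image"][130:245,110:330]; cv2.imwrite("pics/crop_top.png",cv2.resize(im[:,:,::-1],None,fx=3.5,fy=3.5,interpolation=cv2.INTER_CUBIC))
```

```text
top rack 476 ((640.474609375, 12.876029968261719), (134.77938842773438, 61.5728874206543), 81.2502670288086) [[599.7999877929688, -49.0], [660.7000122070312, -58.400001525878906], [681.2000122070312, 74.80000305175781], [620.2999877929688, 84.19999694824219]] zmax 0.053773467729247404
 grey 159 [0.6484 0.0686 0.0485] ((639.815673828125, 16.723670959472656), (128.27134704589844, 60.629947662353516), 79.72496032714844)
top tray 445 ((542.1400756835938, -411.5338134765625), (110.88153839111328, 203.17147827148438), 5.310515880584717) [[477.5, -315.5], [496.29998779296875, -517.7999877929688], [606.7000122070312, -507.6000061035156], [587.9000244140625, -305.29998779296875]] zmax 0.03335167670689976
top pan 371 [0.5315 0.394 ] 0.07412164899310547 bbox mid [0.5319 0.3867 0.013 ] [0.2012 0.2151 0.0119]
 floor z 0.005219366181123952
side rack 867 ((638.8134155273438, 12.682231903076172), (140.00729370117188, 64.56901550292969), 81.86124420166016) [[596.9000244140625, -52.0], [660.9000244140625, -61.20000076293945], [680.7000122070312, 77.4000015258789], [616.7999877929688, 86.5999984741211]] zmax 0.05135908255553323
 grey 214 [0.6453 0.0723 0.047 ] ((647.8024291992188, 69.37954711914062), (22.639314651489258, 61.201629638671875), 80.23637390136719)
side tray 441 ((540.5654907226562, -411.1204833984375), (111.89063262939453, 210.76463317871094), 5.56373929977417) [[474.70001220703125, -311.70001220703125], [495.1000061035156, -521.4000244140625], [606.5, -510.6000061035156], [586.0, -300.79998779296875]] zmax 0.02819858273084186
side pan 873 [0.5299 0.394 ] 0.0747647418861591 bbox mid [0.5311 0.3932 0.0111] [0.1551 0.1547 0.0082]
 floor z 0.004680646483982809
```

View pics/crop_top.png

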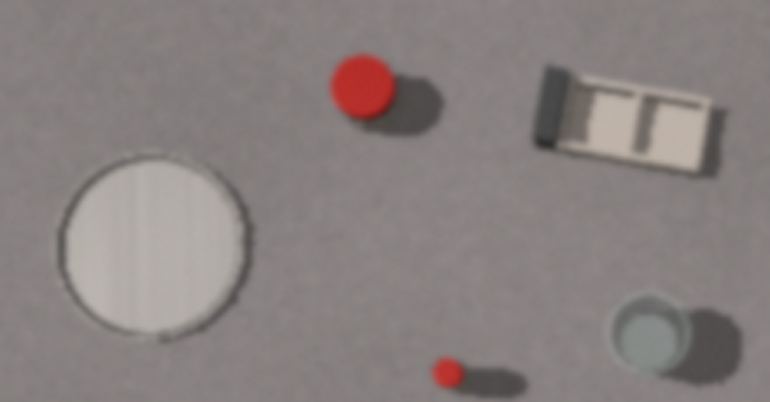

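Top and side agree to about 2–3 mm, and the heights match the text. The derived targets are:

| Thing | Position (x, y) |
|---|---|
| Rack origin | (0.638, 0.003), +y direction (0.147, 0.989) |
| Tube bay | (0.642, 0.030) |
| Vial bay | (0.634, -0.024) |
| Tray slots | (0.537, -0.3665) and (0.5455, -0.456) |
| Pan | (0.531, 0.394) |

I start with the vial, turning the tool so that tool x is world y and tool y is world x.

Call:
servo_tool([
  [[1,0.254,-0.316,0.04,0,0,-0.3544],[1,0.254,-0.316,0.04,0,0,-0.3544],[1,0.254,-0.316,0.04,0,0,-0.3544],[1,0.254,-0.316,0.04,0,0,-0.3544],[1,0.254,-0.316,0.04,0,0,-0.3544],[1,0.254,-0.316,0.04,0,0,-0.3544],[1,0.254,-0.316,0.04,0,0,-0.3544],[1,0.254,-0.316,0.04,0,0,-0.3544],[1,0.254,-0.316,0.04,0,0,-0.3544]],
])

```text
t: 2.78
position: [0.364, -0.3096, 0.2262]
eef_rot: [-0.0, 0.708, 0.706, -0.0]
wrist_force: [-0.3, 0.1, 1.1]
finger_gap: 0.0854
```

```bash
cat > w.py <<'E'
from h import *
import sys
def wrist(lo,hi,name=None,show=True,box=0.06):
    s=monitor.sense(); f=viewer.grab_frame("wrist")
    q=s["eef_rot"]; T=np.eye(4); T[:3,:3]=R.from_quat([q[1],q[2],q[3],q[0]]).as_matrix(); T[:3,3]=s["position"]
    W=pts(f,T@f["hand_eye"])
    if name: cv2.imwrite(f"pics/{name}.png",f["image"][:,:,::-1])
    Z=W[...,2]; m=(Z>lo)&(Z<hi)&(np.hypot(W[...,0]-s["position"][0],W[...,1]-s["position"][1])<box)
    q=W[m]
    print("tcp",s["position"].round(4),"t",s["t"],"gap",s["finger_gap"],"F",s["wrist_force"].round(1))
    if len(q): print(len(q),"min",q.min(0).round(4),"max",q.max(0).round(4),"mid",((q.min(0)+q.max(0))/2).round(4))
    return s,f,W
E
python3 - <<'E'
from w import *
s,f,W=wrist(.045,.075,"w1")
for l in ["vial_mid"]: print(viewer.spot_in(l,"wrist"))
E
```

```text
tcp [ 0.364  -0.3096  0.2262] t 2.775 gap 0.08540607283831912 F [-0.3  0.1  1.1]
1241 min [ 0.3484 -0.3263  0.045 ] max [ 0.3802 -0.2951  0.0585] mid [ 0.3643 -0.3107  0.0518]
[{'location': [279.8, 189.7], 'conf': 0.72}, {'location': [474.6, 249.6], 'conf': 0.62}]
```

View pics/w1.png

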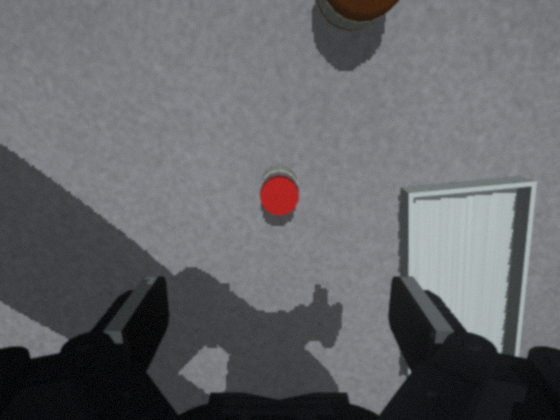

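The wrist view shows the vial cap at (280,192), directly under the TCP, and its height agrees. I descend and grip.

Call:
servo_tool([
  [[1,0,0,0.075,0,0,0],[1,0,0,0.15,0,0,0],[1,0,0,0.2,0,0,0],[1,0,0,0.232,0,0,0],[1,0,0,0.232,0,0,0],[0,0,0,0.232,0,0,0],[0,0,0,0.232,0,0,0],[0,0,0,0.232,0,0,0],[0,0,0,0.232,0,0,0],[0,0,0,0.232,0,0,0]],
])

```text
t: 4.12
position: [0.3643, -0.3098, 0.0533]
eef_rot: [0.001, 0.708, 0.706, -0.0]
wrist_force: [-0.9, 1.1, 6.9]
finger_gap: 0.03
```

Call:
servo_tool([
  [[0,0,0,-0.08,0,0,0],[0,0,0,-0.16,0,0,0],[0,0.05,0.05,-0.222,0,0,0],[0,0.1,0.1,-0.222,0,0,0],[0,0.155,0.15,-0.222,0,0,0],[0,0.21,0.2,-0.222,0,0,0],[0,0.27,0.255,-0.222,0,0,0],[0,0.33,0.31,-0.222,0,0,0],[0,0.381,0.36,-0.222,0,0,0],[0,0.381,0.36,-0.222,0,0,0]],
])

```text
t: 5.38
position: [0.6364, -0.0221, 0.2191]
eef_rot: [0.0, 0.707, 0.707, -0.0]
wrist_force: [-0.5, -0.4, -1.2]
finger_gap: 0.0298
```

Run:
```python
from w import *
s,f,W=wrist(.022,.06,"w2",box=.12)
# rack walls
m=(W[...,2]>.022)&(W[...,2]<.055)&(W[...,0]>.57)&(W[...,0]<.72)&(W[...,1]>-.09)&(W[...,1]<.1)
q=W[m][:,:2]*1000
print(cv2.minAreaRect(q.astype(np.float32)),cv2.boxPoints(cv2.minAreaRect(q.astype(np.float32))))
```

```text
tcp [ 0.6364 -0.0221  0.2191] t 5.375 gap 0.029751230492218395 F [-0.5 -0.4 -1.2]
5818 min [ 0.6005 -0.0591  0.022 ] max [0.6789 0.0829 0.0519] mid [0.6397 0.0119 0.0369]
((639.5418090820312, 12.129722595214844), (135.272216796875, 60.63036346435547), 81.38594818115234) [[599.43823  -50.20289 ]
 [659.38464  -59.283974]
 [679.6454    74.46233 ]
 [619.699     83.54342 ]]
```

View pics/w2.png

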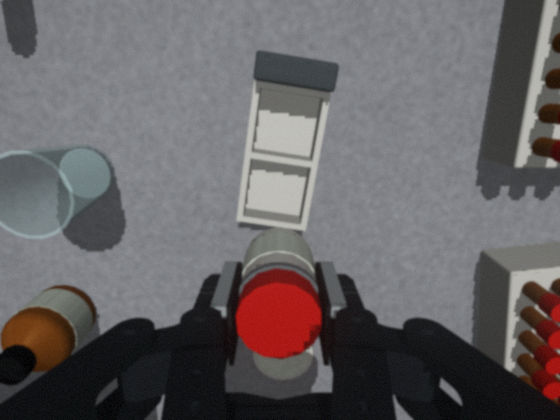

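The wrist view puts the rack at (286,140) with its grey block at (296,70), and confirms its pose to 1 mm. The vial is held upright. I lower it into the near bay.

Call:
servo_tool([
  [[0,-0.004,-0.003,0.07,0,0,0],[0,-0.004,-0.003,0.13,0,0,0],[0,-0.004,-0.003,0.18,0,0,0],[0,-0.004,-0.003,0.205,0,0,0],[0,-0.004,-0.003,0.213,0,0,0],[0,-0.004,-0.003,0.213,0,0,0],[0.8,-0.004,-0.003,0.213,0,0,0],[0.8,-0.004,-0.003,0.213,0,0,0],[0.8,-0.004,-0.003,0.213,0,0,0],[0.8,-0.004,-0.003,0.15,0,0,0]],
])

```text
t: 6.68
position: [0.6316, -0.0264, 0.104]
eef_rot: [-0.002, 0.707, 0.707, -0.002]
wrist_force: [0.2, 0.7, 0.5]
finger_gap: 0.0685
```

Call:
servo_tool([
  [[1,0,0,-0.08,0,0,0],[1,0,0,-0.155,0,0,0],[1,0.06,-0.07,-0.155,0,0,0],[1,0.1,-0.12,-0.155,0,0,0],[1,0.14,-0.17,-0.155,0,0,0],[1,0.18,-0.22,-0.155,0,0,0],[1,0.222,-0.27,-0.155,0,0,0],[1,0.222,-0.27,-0.155,0,0,0],[1,0.222,-0.27,-0.155,0,0,0]],
])

```text
t: 7.8
position: [0.4301, 0.1402, 0.2217]
eef_rot: [-0.002, 0.707, 0.707, -0.002]
wrist_force: [0.3, 0.7, -0.4]
finger_gap: 0.0852
```

Run:
```python
from w import *
s,f,W=wrist(.06,.1,"w3",box=.08)
f=viewer.grab_frame("top"); W=pts(f); I=f["image"].astype(int)
m=(I[...,0]>120)&(I[...,1]<60)&(W[...,2]>.03)&(abs(W[...,0]-.634)<.06)&(abs(W[...,1]+.025)<.06)
q=W[m]; print(len(q), (q.min(0)+q.max(0))/2 if len(q) else 0, q.max(0) if len(q) else 0)
f=viewer.grab_frame("side"); W=pts(f); I=f["image"].astype(int)
m=(I[...,0]>120)&(I[...,1]<60)&(W[...,2]>.03)&(abs(W[...,0]-.634)<.06)&(abs(W[...,1]+.025)<.06)
q=W[m]; print(len(q), (q.min(0)+q.max(0))/2 if len(q) else 0,q.max(0) if len(q) else 0)
cv2.imwrite("pics/s3.png",f["image"][:,:,::-1])
```

```text
tcp [0.4301 0.1402 0.2217] t 7.8 gap 0.08520322311918312 F [ 0.3  0.7 -0.4]
1029 min [0.4173 0.1278 0.06  ] max [0.4412 0.1514 0.0867] mid [0.4292 0.1396 0.0733]
64 [ 0.63361344 -0.02915396  0.06125744] [ 0.64678472 -0.01810676  0.06787399]
106 [ 0.63235662 -0.02848216  0.05675458] [ 0.64732219 -0.01210016  0.0636706 ]
```

View pics/s3.png

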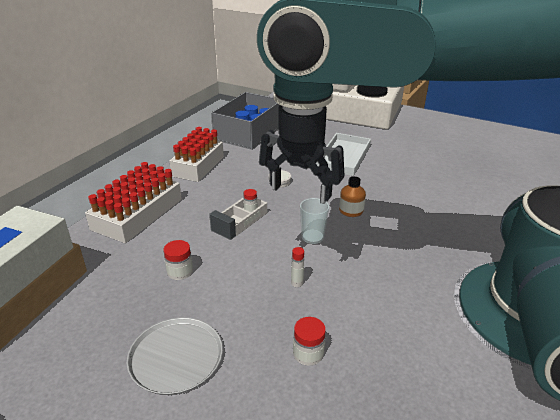

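View pics/w3.png

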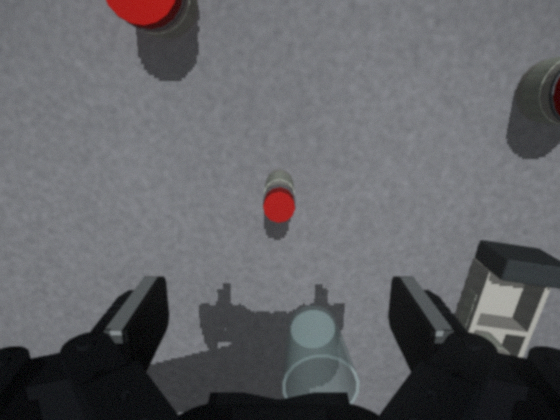

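The vial stands in the far bay, at side pixel (250,200), about 4 mm off the bay centre. The tube cap at (279,205) in the wrist view is centred under the tool within 1 mm, so I grasp the tube.

Call:
servo_tool([
  [[1,0,0,0.07,0,0,0],[1,0,0,0.13,0,0,0],[1,0,0,0.18,0,0,0],[1,0,0,0.203,0,0,0],[1,0,0,0.203,0,0,0],[0,0,0,0.203,0,0,0],[0,0,0,0.203,0,0,0],[0,0,0,0.203,0,0,0],[0,0,0,0.203,0,0,0],[0,0,0,0.203,0,0,0]],
])

```text
t: 9.2
position: [0.4299, 0.1397, 0.0698]
eef_rot: [-0.002, 0.708, 0.707, -0.002]
wrist_force: [-1.0, -0.5, 6.5]
finger_gap: 0.0222
```

Call:
servo_tool([
  [[0,0,0,-0.08,0,0,0],[0,0,0,-0.16,0,0,0],[0,-0.02,0.04,-0.2,0,0,0],[0,-0.05,0.1,-0.2,0,0,0],[0,-0.08,0.16,-0.2,0,0,0],[0,-0.11,0.21,-0.2,0,0,0],[0,-0.135,0.26,-0.2,0,0,0],[0,-0.147,0.283,-0.2,0,0,0],[0,-0.147,0.283,-0.2,0,0,0],[0,-0.147,0.283,-0.2,0,0,0]],
])

```text
t: 10.45
position: [0.642, 0.0298, 0.2188]
eef_rot: [-0.002, 0.708, 0.707, -0.002]
wrist_force: [0.1, 0.3, 0.4]
finger_gap: 0.0224
```

Call:
servo_tool([
  [[0,0,0,0.06,0,0,0],[0,0,0,0.11,0,0,0],[0,0,0,0.155,0,0,0],[0,0,0,0.182,0,0,0],[0,0,0,0.19,0,0,0],[0,0,0,0.19,0,0,0],[0.8,0,0,0.19,0,0,0],[0.8,0,0,0.19,0,0,0],[0.8,0,0,0.19,0,0,0],[0.8,0,0,0.12,0,0,0]],
])

```text
t: 11.7
position: [0.6398, 0.0297, 0.1256]
eef_rot: [-0.004, 0.708, 0.707, -0.004]
wrist_force: [0.6, -0.8, 0.7]
finger_gap: 0.0682
```

Call:
servo_tool([
  [[1,0,0,-0.07,0,0,0],[1,0,0,-0.126,0,0,0],[1,0.06,0.005,-0.126,0,0,0],[1,0.12,0.01,-0.126,0,0,0],[1,0.18,0.015,-0.126,0,0,0],[1,0.23,0.02,-0.126,0,0,0],[1,0.251,0.022,-0.126,0,0,0],[1,0.251,0.022,-0.126,0,0,0],[1,0.251,0.022,-0.126,0,0,0]],
])

```text
t: 12.82
position: [0.6577, 0.2169, 0.2199]
eef_rot: [-0.004, 0.708, 0.706, -0.004]
wrist_force: [0.5, -0.6, -0.1]
finger_gap: 0.0852
```

Run:
```python
from w import *
s,f,W=wrist(.045,.08,"w4",box=.06)
q=s["eef_rot"]; M=R.from_quat([q[1],q[2],q[3],q[0]]).as_matrix(); print(M.round(4))
# turn (tool axes) to bring to ideal
D=np.array([[0,1,0],[1,0,0],[0,0,-1.]]); print("fix",(R.from_matrix(M.T@D).as_rotvec()/np.pi).round(4))
f=viewer.grab_frame("side"); W=pts(f); I=f["image"].astype(int)
m=(I[...,0]>120)&(I[...,1]<60)&(W[...,2]>.03)&(abs(W[...,0]-.634)<.06)&(abs(W[...,1])<.06)
n,l=cv2.connectedComponents(m.astype(np.uint8))
for i in range(1,n):
    q=W[l==i]; print(len(q), (q.min(0)+q.max(0))/2, q.max(0))
cv2.imwrite("pics/s4.png",f["image"][150:290,120:340,::-1])
```

```text
tcp [0.6577 0.2169 0.2199] t 12.825 gap 0.08520304803806873 F [ 0.5 -0.6 -0.1]
3671 min [0.6302 0.1934 0.045 ] max [0.6817 0.2446 0.0649] mid [0.656 0.219 0.055]
[[ 2.000e-03  9.999e-01 -1.220e-02]
 [ 1.000e+00 -2.000e-03 -5.000e-04]
 [-5.000e-04 -1.220e-02 -9.999e-01]]
fix [-0.0039  0.0001 -0.0006]
```

View pics/s4.png

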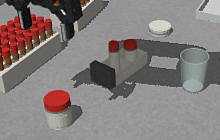

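In the crop both narrow containers stand in the rack at (113,47) and (130,45), with the tube by the grey block. Jar 1 is under the tool at (0.656, 0.219). I also remove the 0.7° tilt the tool has picked up.

Call:
servo_tool([
  [[1,0.003,-0.002,0.07,-0.004,0,0],[1,0.003,-0.002,0.14,-0.004,0,0],[1,0.003,-0.002,0.2,-0.004,0,0],[1,0.003,-0.002,0.228,-0.004,0,0],[1,0.003,-0.002,0.228,-0.004,0,0],[0,0.003,-0.002,0.228,-0.004,0,0],[0,0.003,-0.002,0.228,-0.004,0,0],[0,0.003,-0.002,0.228,-0.004,0,0],[0,0.003,-0.002,0.228,-0.004,0,0],[0,0.003,-0.002,0.228,-0.004,0,0]],
])

```text
t: 14.18
position: [0.6552, 0.2193, 0.0515]
eef_rot: [0.001, 0.708, 0.706, 0.002]
wrist_force: [1.0, -1.0, 7.8]
finger_gap: 0.0501
```

Call:
servo_tool([
  [[0,0,0,-0.08,0,0,0],[0,0,0,-0.16,0,0,0],[0,-0.04,-0.006,-0.238,0,0,0],[0,-0.11,-0.018,-0.238,0,0,0],[0,-0.18,-0.03,-0.238,0,0,0],[0,-0.25,-0.04,-0.238,0,0,0],[0,-0.32,-0.052,-0.238,0,0,0],[0,-0.39,-0.063,-0.238,0,0,0],[0,-0.46,-0.075,-0.238,0,0,0],[0,-0.53,-0.086,-0.238,0,0,0]],
])

```text
t: 15.42
position: [0.5886, -0.1798, 0.2308]
eef_rot: [0.002, 0.708, 0.706, 0.002]
wrist_force: [0.7, -0.2, -0.3]
finger_gap: 0.0501
```

Call:
servo_tool([
  [[0,-0.07,-0.01,0,0.002,0,0],[0,-0.14,-0.02,0,0.002,0,0],[0,-0.21,-0.03,0,0.002,0,0],[0,-0.28,-0.042,0,0.002,0,0],[0,-0.34,-0.053,0,0.002,0,0],[0,-0.368,-0.0575,0,0.002,0,0],[0,-0.368,-0.0575,0,0.002,0,0],[0,-0.368,-0.0575,0,0.002,0,0],[0,-0.368,-0.0575,0,0.002,0,0]],
])

```text
t: 16.55
position: [0.5453, -0.4546, 0.2309]
eef_rot: [-0.0, 0.707, 0.707, -0.0]
wrist_force: [0.6, -0.6, -0.9]
finger_gap: 0.0505
```

Run:
```python
from w import *
s,f,W=wrist(.012,.04,"w5",box=.2)
q=W[(W[...,2]>.015)&(W[...,2]<.035)&(W[...,0]>.45)&(W[...,0]<.63)&(W[...,1]>-.54)&(W[...,1]<-.28)][:,:2]*1000
print(cv2.minAreaRect(q.astype(np.float32)))
```

```text
tcp [ 0.5453 -0.4546  0.2309] t 16.55 gap 0.05047357987965837 F [ 0.6 -0.6 -0.9]
4597 min [ 0.4769 -0.6465  0.012 ] max [ 0.6193 -0.3102  0.04  ] mid [ 0.5481 -0.4784  0.026 ]
((540.8409423828125, -411.5721740722656), (110.38607025146484, 200.48458862304688), 5.326362609863281)
```

View pics/w5.png

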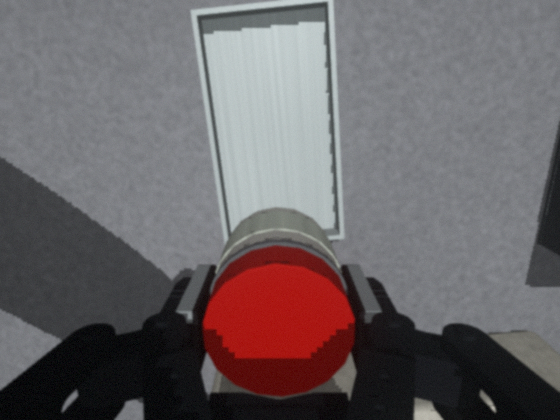

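The tray, with its left and right walls at columns 195–340, is confirmed at (0.541, -0.4115), and the jar is held over the far half. I place it.

Call:
servo_tool([
  [[0,-0.002,0,0.07,0,0,0],[0,-0.002,0,0.14,0,0,0],[0,-0.002,0,0.2,0,0,0],[0,-0.002,0,0.225,0,0,0],[0,-0.002,0,0.2325,0,0,0],[0,-0.002,0,0.2325,0,0,0],[0.85,-0.002,0,0.2325,0,0,0],[0.85,-0.002,0,0.2325,0,0,0],[0.85,-0.002,0,0.2325,0,0,0],[0.85,-0.002,0,0.15,0,0,0]],
])

```text
t: 17.85
position: [0.5436, -0.4549, 0.1141]
eef_rot: [-0.004, 0.708, 0.707, -0.0]
wrist_force: [0.3, -0.2, 1.0]
finger_gap: 0.0725
```

Call:
servo_tool([
  [[1,0,0,-0.08,0,0,0],[1,0,0,-0.141,0,0,0],[1,0.06,0.02,-0.141,0,0,0],[1,0.13,0.05,-0.141,0,0,0],[1,0.2,0.075,-0.141,0,0,0],[1,0.27,0.1,-0.141,0,0,0],[1,0.33,0.12,-0.141,0,0,0],[1,0.35,0.129,-0.141,0,0,0],[1,0.35,0.129,-0.141,0,0,0],[1,0.35,0.129,-0.141,0,0,0]],
])

```text
t: 19.1
position: [0.6411, -0.1943, 0.2205]
eef_rot: [-0.004, 0.708, 0.706, -0.001]
wrist_force: [-1.1, -0.7, -0.2]
finger_gap: 0.0855
```

```bash
cat >> w.py <<'E'
def fix(s):
    q=s["eef_rot"]; M=R.from_quat([q[1],q[2],q[3],q[0]]).as_matrix()
    D=np.array([[0,1,0],[1,0,0],[0,0,-1.]]); print("fix",(R.from_matrix(M.T@D).as_rotvec()/np.pi).round(4))
E
python3 - <<'E'
from w import *
s,f,W=wrist(.01,.04,"w6",box=.06); fix(s)
Z=W[...,2]
# finger tips: points nearest in camera
q=W[(Z>.1)]; print("fingers zmin",np.nanmin(q[:,2]), np.percentile(q[:,2],[1,5]))
d=W[(abs(W[...,0]-.64)<.02)&(abs(W[...,1]+.193)<.02)]; print("dish top",np.median(d[:,2]))
f=viewer.grab_frame("side");cv2.imwrite("pics/s6.png",f["image"][:,:,::-1])
E
```

```text
tcp [ 0.6411 -0.1943  0.2205] t 19.1 gap 0.08549808525143181 F [-1.1 -0.7 -0.2]
3729 min [ 0.6111 -0.2229  0.0104] max [ 0.67   -0.1636  0.0232] mid [ 0.6406 -0.1933  0.0168]
fix [-0.0022 -0.0016 -0.0007]
fingers zmin 0.20819536689649454 [0.21332069 0.22181695]
dish top 0.2716522532862544
```

View pics/s6.png

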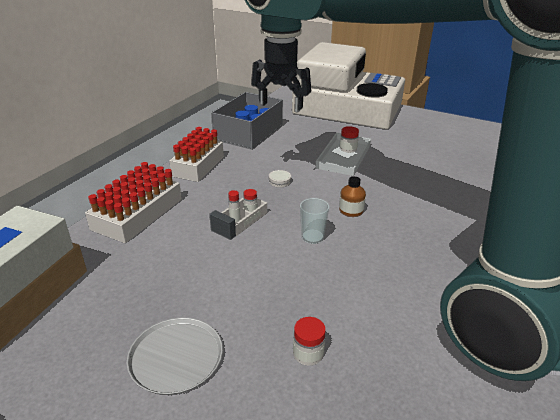

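View pics/w6.png

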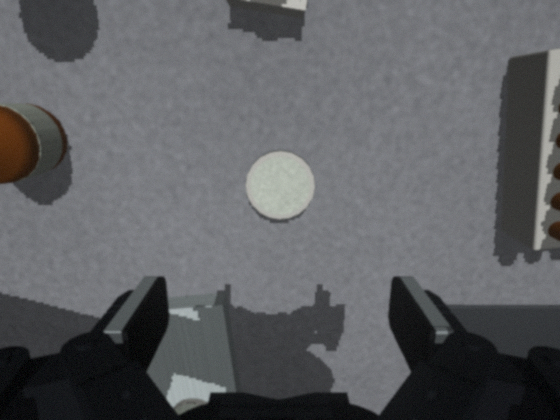

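The side view shows jar 1 standing in the tray at (349,138), and the tube and vial in the rack at (234,203) and (250,200). In the wrist view the dish at (280,186) lies under the TCP. With the jaws open the tips measure 12 mm ahead of the TCP, so about 20 mm at a 60 mm gap. I use TCP z ≈ 0.026.

Call:
servo_tool([
  [[1,0.001,0,0.08,-0.002,-0.0016,0],[1,0.001,0,0.15,-0.002,-0.0016,0],[1,0.001,0,0.21,-0.002,-0.0016,0],[1,0.001,0,0.245,-0.002,-0.0016,0],[1,0.001,0,0.26,-0.002,-0.0016,0],[1,0.001,0,0.26,-0.002,-0.0016,0],[0,0.001,0,0.26,-0.002,-0.0016,0],[0,0.001,0,0.26,-0.002,-0.0016,0],[0,0.001,0,0.26,-0.002,-0.0016,0],[0,0.001,0,0.26,-0.002,-0.0016,0]],
])

```text
t: 20.45
position: [0.6404, -0.1929, 0.0276]
eef_rot: [0.001, 0.708, 0.706, 0.0]
wrist_force: [-2.1, 0.6, 8.5]
finger_gap: 0.0575
```

Call:
servo_tool([
  [[0,0,0,-0.05,0,0,0],[0,0,0,-0.12,0,0,0],[0,0,0,-0.19,0,0,0],[0,0.04,-0.008,-0.245,0,0,0],[0,0.1,-0.02,-0.256,0,0,0],[0,0.17,-0.032,-0.256,0,0,0],[0,0.24,-0.045,-0.256,0,0,0],[0,0.31,-0.058,-0.256,0,0,0],[0,0.38,-0.071,-0.256,0,0,0],[0,0.45,-0.084,-0.256,0,0,0]],
])

```text
t: 21.7
position: [0.5775, 0.1465, 0.2204]
eef_rot: [0.001, 0.708, 0.706, 0.001]
wrist_force: [0.7, 0.2, -1.0]
finger_gap: 0.0576
```

Call:
servo_tool([
  [[0,0.07,-0.013,0,0.001,0,0],[0,0.14,-0.026,0,0.001,0,0],[0,0.21,-0.04,0,0.001,0,0],[0,0.27,-0.051,0,0.001,0,0],[0,0.315,-0.06,0,0.001,0,0],[0,0.33,-0.063,0,0.001,0,0],[0,0.33,-0.063,0,0.001,0,0],[0,0.33,-0.063,0,0.001,0,0]],
])

```text
t: 22.7
position: [0.5313, 0.3932, 0.2204]
eef_rot: [0.0, 0.708, 0.706, -0.0]
wrist_force: [0.0, -0.1, -1.0]
finger_gap: 0.0576
```

Run:
```python
from w import *
s,f,W=wrist(.01,.04,"w7",box=.06); fix(s)
```

```text
tcp [0.5313 0.3932 0.2204] t 22.7 gap 0.05759426841127624 F [ 0.  -0.1 -1. ]
fix [ 0.0002  0.0002 -0.0011]
```

View pics/w7.png

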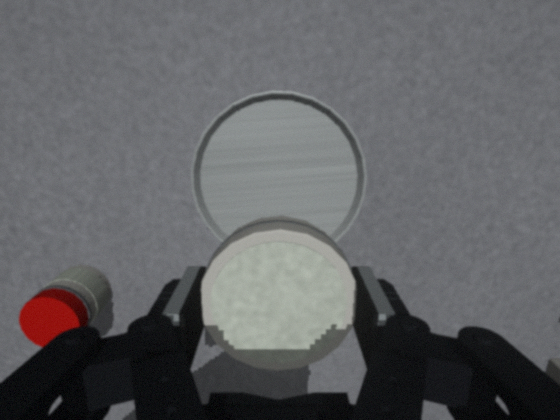

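The dish is level in the grip and above the pan, whose rim circle is centred at (280,172). I lower it.

Call:
servo_tool([
  [[0,0,0,0.075,0,0,0],[0,0,0,0.15,0,0,0],[0,0,0,0.21,0,0,0],[0,0,0,0.24,0,0,0],[0,0,0,0.2505,0,0,0],[0,0,0,0.2505,0,0,0],[0.95,0,0,0.2505,0,0,0],[0.95,0,0,0.2505,0,0,0],[0.95,0,0,0.2505,0,0,0],[0.95,0,0,0.17,0,0,0]],
])

```text
t: 24.0
position: [0.5295, 0.3918, 0.0891]
eef_rot: [-0.0, 0.708, 0.706, -0.004]
wrist_force: [0.9, 0.0, 0.1]
finger_gap: 0.081
```

Call:
servo_tool([
  [[1,0,0,-0.08,0,0,0],[1,0,0,-0.16,0,0,0],[1,-0.03,-0.05,-0.175,0,0,0],[1,-0.06,-0.11,-0.175,0,0,0],[1,-0.09,-0.16,-0.175,0,0,0],[1,-0.12,-0.215,-0.175,0,0,0],[1,-0.1425,-0.256,-0.175,0,0,0],[1,-0.1425,-0.256,-0.175,0,0,0],[1,-0.1425,-0.256,-0.175,0,0,0]],
])

```text
t: 25.12
position: [0.3383, 0.2865, 0.2225]
eef_rot: [-0.0, 0.708, 0.706, -0.003]
wrist_force: [-0.0, -0.0, 0.3]
finger_gap: 0.0854
```

Run:
```python
from w import *
s,f,W=wrist(.045,.08,"w8",box=.06); fix(s)
f=viewer.grab_frame("top");cv2.imwrite("pics/t8.png",f["image"][:,:,::-1])
W=pts(f); m=(W[...,2]>.019)&(np.hypot(W[...,0]-.531,W[...,1]-.394)<.06); q=W[m]; print("dish",len(q),(q.min(0)+q.max(0))/2,np.median(q[:,2]))
```

```text
tcp [0.3383 0.2865 0.2225] t 25.125 gap 0.08544993695187637 F [-0.  -0.   0.3]
3616 min [0.3126 0.2596 0.0451] max [0.3638 0.3109 0.0652] mid [0.3382 0.2853 0.0552]
fix [-0.0016  0.0014 -0.0011]
dish 353 [0.53178359 0.39299591 0.0263532 ] 0.025228907633688902
```

View pics/t8.png

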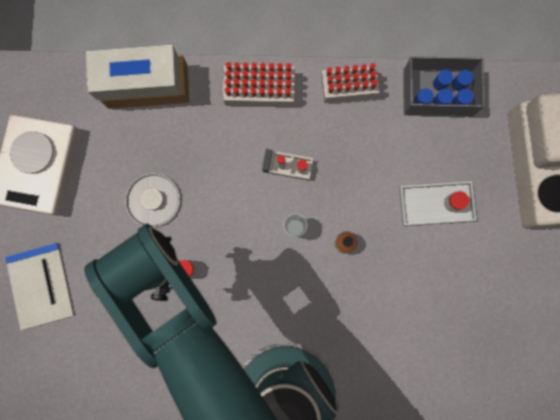

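The top view shows the dish in the pan at (152,199), 1 mm off centre, jar 1 in the tray at (459,201), and both narrow pieces in their bays. Jar 2 is under the tool, so I grasp it.

Call:
servo_tool([
  [[1,-0.001,0,0.07,-0.0016,0.0014,0],[1,-0.001,0,0.14,-0.0016,0.0014,0],[1,-0.001,0,0.2,-0.0016,0.0014,0],[1,-0.001,0,0.231,-0.0016,0.0014,0],[1,-0.001,0,0.231,-0.0016,0.0014,0],[0,-0.001,0,0.231,-0.0016,0.0014,0],[0,-0.001,0,0.231,-0.0016,0.0014,0],[0,-0.001,0,0.231,-0.0016,0.0014,0],[0,-0.001,0,0.231,-0.0016,0.0014,0],[0,-0.001,0,0.231,-0.0016,0.0014,0]],
])

```text
t: 26.48
position: [0.3382, 0.2855, 0.0504]
eef_rot: [0.0, 0.708, 0.706, 0.001]
wrist_force: [-0.7, 0.1, 6.0]
finger_gap: 0.0503
```

Call:
servo_tool([
  [[0,0,0,-0.08,0,0,0],[0,0,0,-0.16,0,0,0],[0,-0.03,0.03,-0.23,0,0,0],[0,-0.08,0.07,-0.253,0,0,0],[0,-0.14,0.11,-0.253,0,0,0],[0,-0.2,0.14,-0.253,0,0,0],[0,-0.265,0.165,-0.253,0,0,0],[0,-0.33,0.185,-0.253,0,0,0],[0,-0.395,0.205,-0.253,0,0,0],[0,-0.46,0.22,-0.253,0,0,0]],
])

```text
t: 27.72
position: [0.502, -0.062, 0.241]
eef_rot: [0.001, 0.708, 0.706, 0.001]
wrist_force: [0.1, 0.6, -0.4]
finger_gap: 0.0504
```

Call:
servo_tool([
  [[0,-0.07,0.01,0,0.001,0,-0.001],[0,-0.14,0.02,0,0.001,0,-0.001],[0,-0.21,0.03,0,0.001,0,-0.001],[0,-0.28,0.036,0,0.001,0,-0.001],[0,-0.34,0.042,0,0.001,0,-0.001],[0,-0.385,0.046,0,0.001,0,-0.001],[0,-0.405,0.047,0,0.001,0,-0.001],[0,-0.405,0.047,0,0.001,0,-0.001],[0,-0.405,0.047,0,0.001,0,-0.001]],
])

```text
t: 28.85
position: [0.5362, -0.3649, 0.2413]
eef_rot: [-0.0, 0.707, 0.707, 0.0]
wrist_force: [0.2, -0.6, -1.1]
finger_gap: 0.0499
```

Run:
```python
from w import *
s,f,W=wrist(.01,.04,"w9",box=.06); fix(s)
f=viewer.grab_frame("top"); W=pts(f); m=(W[...,2]>.045)&(W[...,2]<.09)&(abs(W[...,0]-.545)<.05)&(abs(W[...,1]+.46)<.045); q=W[m]; print(len(q),q.min(0),q.max(0))
f=viewer.grab_frame("side"); W=pts(f); cv2.imwrite("pics/s9.png",f["image"][:,:,::-1]);m=(W[...,2]>.045)&(W[...,2]<.09)&(abs(W[...,0]-.545)<.05)&(abs(W[...,1]+.46)<.045); q=W[m]; print(len(q),q.min(0),q.max(0))
```

```text
tcp [ 0.5362 -0.3649  0.2413] t 28.85 gap 0.04989024835461713 F [ 0.2 -0.6 -1.1]
1253 min [ 0.4798 -0.4014  0.01  ] max [ 0.5932 -0.3093  0.0266] mid [ 0.5365 -0.3553  0.0183]
fix [-0.0001 -0.0002 -0.    ]
56 [ 0.52077423 -0.48045399  0.05168324] [ 0.54300083 -0.45507796  0.07490747]
221 [ 0.51796739 -0.48344829  0.04502794] [ 0.56913608 -0.42924058  0.07129147]
```

View pics/s9.png

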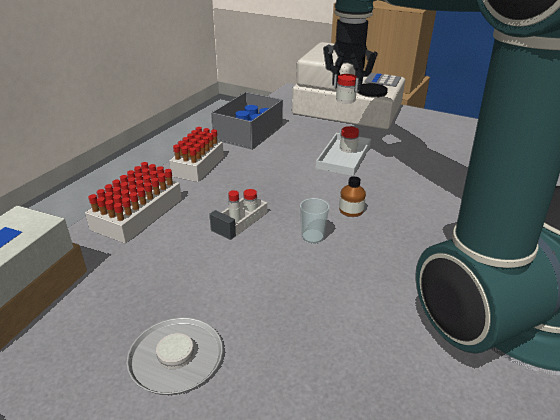

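Jar 1 stands in the tray at about (0.544, -0.456), so the gap is clear. I place jar 2.

Call:
servo_tool([
  [[0,0,0,0.075,0,0,0],[0,0,0,0.15,0,0,0],[0,0,0,0.21,0,0,0],[0,0,0,0.24,0,0,0],[0,0,0,0.2475,0,0,0],[0,0,0,0.2475,0,0,0],[0.85,0,0,0.2475,0,0,0],[0.85,0,0,0.2475,0,0,0],[0.85,0,0,0.2475,0,0,0],[0.85,0,0,0.16,0,0,0]],
])

```text
t: 30.25
position: [0.5345, -0.3637, 0.1142]
eef_rot: [-0.004, 0.707, 0.707, -0.0]
wrist_force: [0.7, -0.9, 0.2]
finger_gap: 0.0728
```

Call:
servo_tool([
  [[1,0,0,-0.08,0,0,0],[1,0,0,-0.16,0,0,0],[1,0.02,0.01,-0.213,0,0,0],[1,0.07,0.04,-0.213,0,0,0],[1,0.14,0.07,-0.213,0,0,0],[1,0.21,0.1,-0.213,0,0,0],[1,0.27,0.125,-0.213,0,0,0],[1,0.293,0.133,-0.213,0,0,0],[1,0.293,0.133,-0.213,0,0,0],[1,0.293,0.133,-0.213,0,0,0]],
])

```text
t: 31.5
position: [0.6349, -0.1458, 0.2746]
eef_rot: [-0.004, 0.707, 0.707, -0.001]
wrist_force: [-0.6, -0.5, -0.5]
finger_gap: 0.0852
```

Run:
```python
from w import *
np.set_printoptions(precision=4,suppress=True)
s,f,W=wrist(.01,.04,"wF",box=.06)
O=np.array([.6383,.0025]); u=np.array([.1495,.9888]); x=np.array([u[1],-u[0]])
To=np.array([.541,-.4115]); tu=np.array([-.0928,.9957]); tx=np.array([tu[1],-tu[0]])
V={"wrist":(f,W)}
for n in ["top","side"]:
    g=viewer.grab_frame(n); V[n]=(g,pts(g)); cv2.imwrite(f"pics/{n}F.png",g["image"][:,:,::-1])
def rep(n,k,W,c,r,lo,hi,o,ax,ay):
    m=(W[...,2]>lo)&(W[...,2]<hi)&(np.hypot(W[...,0]-c[0],W[...,1]-c[1])<r); q=W[m]
    if len(q)<15: print(n,k,len(q)); return
    mid=(np.percentile(q,1,axis=0)+np.percentile(q,99,axis=0))[:2]/2; print(n,k,len(q),"mid",mid,"local",np.array([(mid-o)@ax,(mid-o)@ay]),"ztop",np.percentile(q[:,2],95))
for n,(g,W) in V.items():
    rep(n,"tube",W,O+.0275*u,.022,.055,.1,O,x,u)
    rep(n,"vial",W,O-.0275*u,.026,.04,.08,O,x,u)
    for k,s_ in (("jar+",.045),("jar-",-.045)): rep(n,k,W,To+s_*tu,.04,.04,.08,To,tx,tu)
    rep(n,"dish",W,(.5307,.394),.055,.017,.05,np.array([.5307,.394]),np.array([1,0]),np.array([0,1]))
    rep(n,"bottle",W,(.423,-.15),.045,.012,.1,np.array([.423,-.15]),np.array([1,0]),np.array([0,1]))
    rep(n,"beaker",W,(.4625,-.0134),.05,.012,.1,np.array([.4625,-.0134]),np.array([1,0]),np.array([0,1]))
```

```text
tcp [ 0.6349 -0.1458  0.2746] t 31.5 gap 0.08520497325768289 F [-0.6 -0.5 -0.5]
wrist tube 0
wrist vial 1323 mid [ 0.6335 -0.0292] local [ 0.     -0.0321] ztop 0.06281810675233127
wrist jar+ 2261 mid [ 0.5381 -0.3645] local [0.0015 0.047 ] ztop 0.06723853580858447
wrist jar- 0
wrist dish 0
wrist bottle 4849 mid [ 0.4295 -0.1526] local [ 0.0065 -0.0026] ztop 0.09106714222450556
wrist beaker 5767 mid [ 0.4641 -0.0184] local [ 0.0016 -0.005 ] ztop 0.08576421938595839
top tube 78 mid [0.6412 0.0287] local [-0.001   0.0264] ztop 0.09455898639112455
top vial 117 mid [ 0.6342 -0.028 ] local [ 0.0005 -0.0308] ztop 0.06713493874944368
top jar+ 326 mid [ 0.5365 -0.3647] local [-0.0001  0.047 ] ztop 0.07209136068199751
top jar- 339 mid [ 0.5454 -0.456 ] local [ 0.0002 -0.0448] ztop 0.07134139632974394
top dish 361 mid [0.5317 0.3925] local [ 0.001  -0.0015] ztop 0.030803713541076583
top bottle 0
top beaker 166 mid [ 0.4646 -0.0079] local [0.0021 0.0055] ztop 0.08892202051764181
side tube 177 mid [0.6397 0.0306] local [-0.0028  0.028 ] ztop 0.09032961011890075
side vial 174 mid [ 0.6313 -0.0262] local [-0.0027 -0.0294] ztop 0.06300005263144681
side jar+ 268 mid [ 0.5344 -0.3628] local [-0.0021  0.0491] ztop 0.06816353677120404
side jar- 233 mid [ 0.5439 -0.4566] local [-0.0013 -0.0452] ztop 0.06841386115491166
side dish 939 mid [0.5304 0.3931] local [-0.0003 -0.0009] ztop 0.026813730317356642
side bottle 753 mid [ 0.4211 -0.1442] local [-0.0019  0.0058] ztop 0.09020144620080343
side beaker 1039 mid [ 0.4621 -0.0132] local [-0.0004  0.0002] ztop 0.08548884105374824
```

View pics/sideF.png

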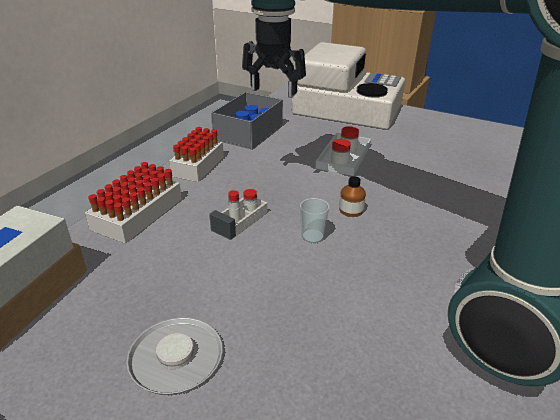

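View pics/topF.png

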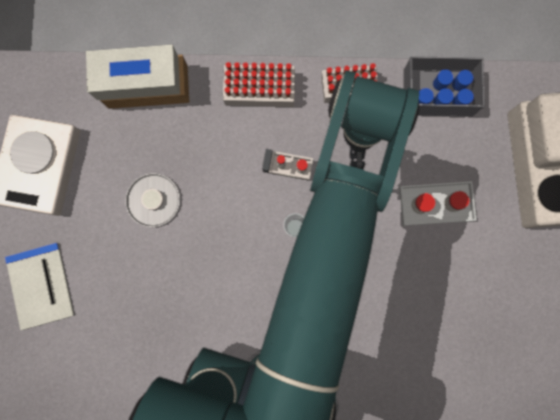

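View pics/wF.png

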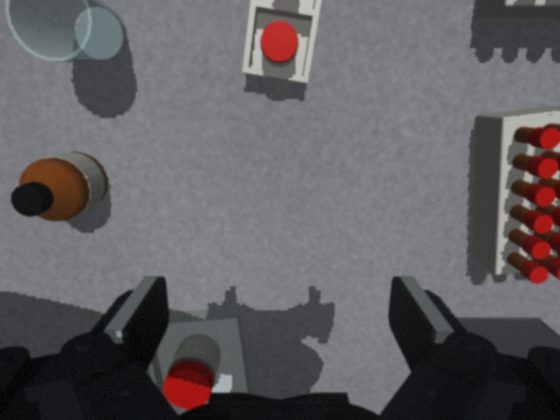

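Positions are within tolerance, but the near jar's cap at side (341,146) looks slightly odd. I check its tilt before handing in.

Run:
```python
from w import *
np.set_printoptions(precision=4,suppress=True)
f=viewer.grab_frame("side"); W=pts(f)
cv2.imwrite("pics/zoom.png",cv2.resize(f["image"][115:185,300:390,::-1],None,fx=8,fy=8,interpolation=cv2.INTER_CUBIC))
g=viewer.grab_frame("top"); Wt=pts(g)
for k,c in (("jar+",(.5365,-.365)),("jar-",(.545,-.456)),("vial",(.6335,-.0285)),("tube",(.641,.029)),("dish",(.531,.3925))):
    for n,w in (("side",W),("top",Wt)):
        r={"j":.02,"v":.012,"t":.009,"d":.025}[k[0]]
        q=w[(np.hypot(w[...,0]-c[0],w[...,1]-c[1])<r)&(w[...,2]>.015)]
        q=q[q[:,2]>np.median(q[:,2])-.008]
        a=np.linalg.lstsq(np.c_[q[:,:2]-c,np.ones(len(q))],q[:,2],rcond=None)[0]; print(k,n,len(q),a,"resid",np.std(q[:,2]-np.c_[q[:,:2]-c,np.ones(len(q))]@a))
```

```text
jar+ side 72 [ 0.0229 -0.005   0.0669] resid 0.0011017336410428977
jar+ top 172 [-0.0067 -0.0339  0.0676] resid 0.002675954204928563
jar- side 61 [-0.0177 -0.0304  0.0667] resid 0.0010948781599794152
jar- top 172 [-0.0143  0.012   0.0676] resid 0.0027725406406641042
vial side 44 [0.0391 0.0114 0.0619] resid 0.0012630652719704258
vial top 61 [ 0.1333 -0.0044  0.062 ] resid 0.002496113765423363
tube side 27 [ 0.0813 -0.0292  0.0901] resid 0.0008113368191828595
tube top 36 [-0.1597 -0.0467  0.0902] resid 0.0030014186665642205
dish side 588 [0.0001 0.003  0.025 ] resid 0.0011118607276588575
dish top 239 [ 0.003  -0.0074  0.0256] resid 0.0028522814699644293
```

View pics/zoom.png

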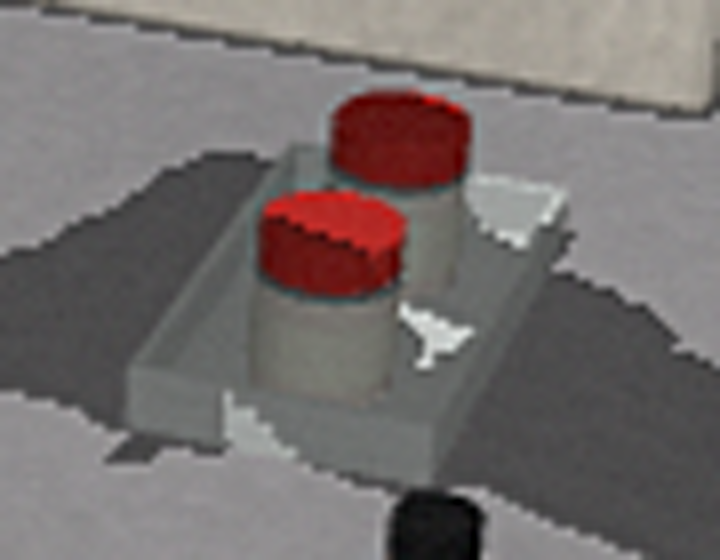

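The odd look was only a shadow edge on the cap. Both jars stand upright on the tray floor, at zoom (330,300) and (400,180). Everything is in place, released and clear of the arm, so I hand in.

Run:
```python
from rig import ctrl
print(ctrl.finish_job())
```

```text
the job is handed in; nothing more can be done
None
```

I sorted all five pieces and handed the job in at about 32 s of robot time; the interface gives no verdict. The vial, tube, jar 1, dish and jar 2 were each gripped once, carried over the obstacles and set down. The arm is clear above the bench.

| Piece | Last measured position (local frame) |
|---|---|
| Jars | x within 2 mm of the tray centreline; y ≈ +47 mm and −45 mm |
| Dish | within 2 mm of the pan centre |
| Tube | rack (−1…−3, +26…+28) mm, in the bay by the grey block |
| Vial | rack (0…−3, −29…−32) mm, in the other bay, 2–5 mm off centre and inside the 16 mm limit |

- **Heights:** The tops read 0.067, 0.067, 0.025, 0.090 and 0.062 m for the jars, dish, tube and vial, matching pieces standing on the floors.
- **Tilt:** Plane fits on the jar and dish tops came out level within about 2°. The fits for the tube and vial tops disagreed between the cameras (2–9°) because they cover few noisy pixels. The pictures and top heights show both upright.
- **Beaker and bottle:** The pictures show both standing where they were, with no sign of contact. Measured shifts were 0–6 mm, which is partial-view scatter. The arm hid the bottle from the top camera in the last look, so that check rests on the side and wrist cameras.
- **Detectors:** They mislabelled some things, such as the dish as a jar in the top view. I used depth together with the pictures instead.

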